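Fold the flap and shut the spice box

ROBOT

A 6-joint arm with a two-finger parallel gripper is mounted at the origin on the work surface. World frame = base frame: x ahead of the robot, y to its left, z up, the work surface at z = 0. Lengths are in m, angles in rad, forces in N, time in s.
With the tool pointing down it reaches from about 0.275 to 0.75 m from the base axis. Payload 10.2 kg.
Tool frame: the origin (TCP) lies at the very end of the fingers, on their centre line; the grasp point (between the pads) lies 19 mm behind it (bot.grip_depth is the distance from the TCP to the grasp point, in m); z points along the fingers, y is the direction in which the jaws open and shut (so a half turn about z gives the same grasp; the last joint's range is limited). The gripper opens to 85 mm and grips with 20 to 120 N. Pads are 22 mm wide; open, the fingers measure 114 mm over their backs; the gripper's body (76 mm by 85 mm) begins 54 mm behind the grasp point. The pads swing forward as they close: fully open they stand 13 mm farther back than shut.
Start: joints at [0.878, 0.313, 1.498, -0, 1.331, -0.223], TCP at [0.238, 0.468, 0.231] pointing down, gripper open.
Joint ranges: [-2.94, 2.94], [-0.97, 2.17], [0.19, 2.56], [-1.23, 4.37], [0.02, 3.11], [-2.88, 2.88]. Speed limits (rad/s): [2.39, 2.39, 3.01, 3.14, 3.14, 3.14].

INTERFACE

Orientations are given as a unit quaternion [w, x, y, z].
In Python, from rig import bot gives the robot as it stands.
- The arm moves only by the tool move_arm, never from a script. Its argument "targets" is a list of rows, each a list of 7 numbers: the closure, from -1 (fully open) to 1 (shut), then the shift along the world's x, y, z in units of 250 mm (1.0 is 250 mm), then the turn, a rotation vector about the world's x, y, z in units of pi/2 rad (1.0 is pi/2 rad). A call has exactly 8 rows; each row shifts and turns the pose as measured when the row begins; what a row does not reach is not made up. A row lasts 1/8 s, in which the tool goes at most 62.5 mm and 10.7 degrees, less where a joint would pass 70% of its speed; a pose out of reach is approached as far as the arm can. A call with a number of a shift or a turn outside -1 to 1 is refused whole. A call with a gripper value outside its range is refused whole. The fingers move at their own pace and stop on an object; "grip_force" is the grip in N (left out, the last holds). Time passes only in rows, so rows that do not move let the fingers close, or fill a call up. It gives the time, the measured TCP pose, the force and the opening at its end, in the units of the state.
- bot.get_obs(): the state, without advancing time (a new reading comes with each control period).
- bot.snapshot(name): name is "scene" or "side" or "wrist"; returns a dict with "pixels" (400x640x3 uint8, red, green, blue), "K" (3x3 intrinsics, pixels), "extrinsics" (4x4, takes a point from camera to world coordinates); the wrist camera has in their place "mount" (4x4, takes a point from camera to tool coordinates, whose origin is the TCP and whose axes are the flange's). Camera axes: x right, y up, looking along -z (the intrinsics and any distortion apply to the point x, -y, -z); pixel columns grow to the right and rows downward; lengths in m; the calibration is good to about 2 mm. A picture is of the moment at which its call begins: read the wrist's pose just before it. There is no depth.
- bot.close_job(): hands the job in, once; it reports no verdict.
Trained networks look in the newest picture that a camera, given by its name, has taken for a name from the list of things; names that differ only in an ending like _2 or _b are one class to them, and where a whole thing is asked for, a point or a joint stands for the part that bears it (a point fixed in the world has none). Each returns a list of dicts, best first, with "score" (0 to 1); they miss things now and then, are a little off and sometimes report something else, mostly with a low value. They report only what shows in the picture. A call takes as long as a camera call.
- bot.recognise(target, camera): "uv" ([column, row] in pixels, amid what is visible of it).
- bot.regions_of(target, camera): "pixels" (400x640 bool, what is visible of it) and "uv" ([column, row] in pixels, amid what is visible of it).
The state is a dict: "clock": time; "joints": joint angles; "joint_vel": joint speeds; "tau": joint torques, N m; "position": TCP position; "tcp_rot": TCP orientation; "ft_force": force on the tool from outside, world axes, zero at the start; "torque": the same for the moment, N m; "opening": finger opening in m.
Only numpy, scipy, OpenCV 4.12 (cv2) and the standard library are available. Lean on these libraries where they do the work, as an engineer would, in place of code of your own. Each camera call takes 0.05 s, during which the arm holds its last target.

TASK

The cedar spice box stands open: push its upright inner flap down flat over the jars first, then push the tall lid over and press it fully shut. Only push with the fingertips or the outside of the fingers: do not pinch or lift anything. The box stays where it stands, and the cup, jar, bowls, pestle and spoon around it are left alone.

Things in the scene. Friction and masses are not known exactly. Their poses are not given: they have to be found in the camera images.
- spice_box: Open cedar box, about 3 kg, loose on the table, outside 200 (own x) x 250 (own y) x 90 mm high, walls 10 mm. Origin: centre of its underside; z up. The lid is hinged along the top of its +x wall, the flap just inside its -x wall. Jars stand in the well, under 56 mm high; a fixed ledge 60 to 90 mm along +x from the centre, its top 72 mm up, meets the free edge of the flap when that is down
- lid (a joint): Lid hinge, rad: 0 = shut, flat on the rim; grows as it opens, pi/2 = upright, above that leaning outward (beyond the box's +x side). Starts between 1.6 and 1.9, stop at 1.95. Stiff hinge (0.32 N m friction): stays where it is left. The lid reaches 200 mm from the hinge, 250 mm wide, a 10 mm panel; its outer face is the top when shut (100 mm above the table)
- flap (a joint): Flap hinge, rad: 0 = down flat, its top face 72 mm above the table (18 mm below the rim); pi/2 = upright. Starts between 1.35 and 1.6, stop at 1.65. Stiff hinge (0.12 N m friction): stays where it is left. The flap folds from upright towards the box's +x side and reaches 138 mm from its hinge, 222 mm wide, a 6 mm panel; the face turned to the outside of the box (-x) when upright is the top face when down
- lid_hinge (a point): Middle of the lid's hinge line (along the box's y), at box x = +100 mm, 90 mm up, level with the underside of the shut lid panel; rotates with the lid
- lid_edge (a point): Middle of the free edge of the lid, on the outer face, 200 mm from the hinge
- flap_hinge (a point): Middle of the flap's hinge line (along the box's y), at box x = -82 mm, 66 mm up, level with the underside of the flap panel when down; rotates with the flap
- flap_edge (a point): Middle of the free edge of the flap, on its outer (top when down) face, 138 mm from the hinge
- lid_panel: The lid's cedar panel, 200 x 250 x 10 mm, the outer skin; origin on the hinge line
- lid_lining: Lining board 150 x 206 x 6 mm on the inner face of the lid; origin on the hinge line. Fingers on both this and the lid panel at once count as pinching
- flap_panel: The flap's cedar panel, 135 x 222 x 6 mm; origin on the hinge line
- flap_batten: Batten board 100 x 180 x 4 mm on the under face of the flap; origin on the hinge line. Fingers on both this and the flap panel at once count as pinching
- cup: Turquoise cup, 76 mm across, 80 mm high, loose bystander beyond the box's +x side, behind the open lid; origin under its centre
- jar: Glass jar, 52 mm across, 85 mm high, loose bystander near the box's -y side; origin under its centre
- salt_bowl: Low clay bowl, 84 mm across, 40 mm high, loose bystander beyond the box's -x side; origin under its centre
- pestle: Stone pestle standing on end, 48 mm across, 105 mm high, loose bystander near the box's -y side; origin under its centre
- spoon: Spoon lying on the table, loose bystander; origin near its middle, underside
- molcajete: Stone mortar bowl, 150 mm across, 80 mm high, loose bystander; origin under its centre

How it is judged:
By the outcome, as a careful person would: the job done as asked, in the order asked, and still so for the second after the job is handed in, with the robot touching nothing.
It also fails if it takes over 58 s, if anything falls off the work surface, if the arm or the gripper's body presses on something with over 40 N, if the wrist force passes 120 N, or if a joint passes its speed limit or range.

## Working session

There is one attempt and no reset: what is moved stays moved. The work goes in short steps, Python scripts to look and compute and a tool call to move; the robot and the scene stay as the last step left them, time stands still between calls to the robot, and variables do not carry over. Pictures are saved under pics/ and viewed, and the job is handed in when it is done.

Besides the shell and the picture viewer there is one more tool, called by a JSON object that holds its "api" and its "payload", one argument or row to a line. move_arm: Moves the arm, as the interface text tells. Shifts and turns lie within -1 to 1; 1 stands for 250 mm of shift or pi/2 rad of turn. Its arguments: {"type":"object","properties":{"targets":{"type":"array"},"grip_force":{"type":"number"}},"required":["targets"]}

```bash
ls; mkdir -p pics
python3 - <<'E'
from rig import bot
import cv2
o=bot.get_obs(); print(o)
for c in ["scene","side","wrist"]:
    s=bot.snapshot(c); cv2.imwrite(f"pics/{c}0.png",s["pixels"][:,:,::-1]); 
    print(c,s["K"],s.get("extrinsics",s.get("mount")))
    for t in ["spice_box","lid_hinge","lid_edge","flap_hinge","flap_edge","lid_panel","flap_panel","cup","jar","salt_bowl","pestle","spoon","molcajete"]:
        print(t,[(r["uv"],round(r["score"],2)) for r in bot.recognise(t,c)[:2]])
E
```

```text
pics
{'clock': 0.0, 'joints': array([ 8.77619455e-01,  3.13428917e-01,  1.49843480e+00,  2.38474307e-05,
        1.33098842e+00, -2.23403491e-01]), 'joint_vel': array([ 0.00091216,  0.00061368, -0.00054142, -0.00012309,  0.00132669,
        0.00217649]), 'tau': array([ 1.52874563e-04, -4.12277377e+01, -2.59741241e+01, -2.88114388e-04,
        4.29515829e-03, -4.72315733e-06]), 'position': array([0.23750082, 0.46792444, 0.23074672]), 'tcp_rot': array([-2.88992212e-04,  2.32735504e-01,  9.72539865e-01, -5.59633504e-04]), 'ft_force': array([-0.71725543, -0.42559033, -0.06234746]), 'torque': array([-0.0129986 ,  0.02709225, -0.00853099]), 'opening': 0.08491707821195094}
scene [[447.03123729   0.         323.00628852]
 [  0.         447.03123729 196.25544755]
 [  0.           0.           1.        ]] [[ 0.53979461 -0.69518601  0.474698    1.2385143 ]
 [ 0.84177323  0.44155365 -0.31056109 -0.42739298]
 [ 0.00629309  0.56722727  0.82353726  1.18165225]
 [ 0.          0.          0.          1.        ]]
spice_box [([267.5, 190.0], 0.62)]
lid_hinge [([279.5, 153.9], 0.62)]
lid_edge [([283.5
[... 1220 characters left out ...]
on [([450.8, 248.4], 0.76)]
molcajete [([180.5, 223.9], 0.69)]
wrist [[291.16565711   0.         316.22641459]
 [  0.         291.16565711 203.0671455 ]
 [  0.           0.           1.        ]] [[ 4.26969245e-04  9.46192014e-01  3.23605455e-01  8.48038774e-02]
 [ 9.99999580e-01 -1.41419114e-04 -9.05916218e-04 -8.32640459e-04]
 [-8.11406694e-04  3.23605705e-01 -9.46191677e-01 -1.43225889e-01]
 [ 0.00000000e+00  0.00000000e+00  0.00000000e+00  1.00000000e+00]]
spice_box [([37.5, 388.9], 0.68)]
lid_hinge []
lid_edge []
flap_hinge []
flap_edge [([393.7, 341.1], 0.6)]
lid_panel []
flap_panel []
cup []
jar [([35.4, 392.4], 0.35)]
salt_bowl []
pestle []
spoon []
molcajete [([392.5, 340.3], 0.59)]
```

View pics/scene0.png

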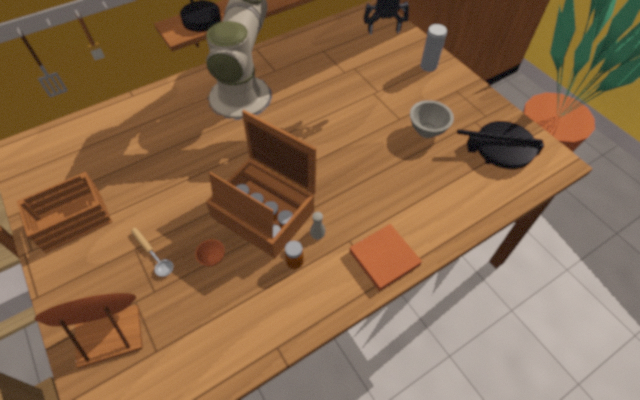

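View pics/side0.png

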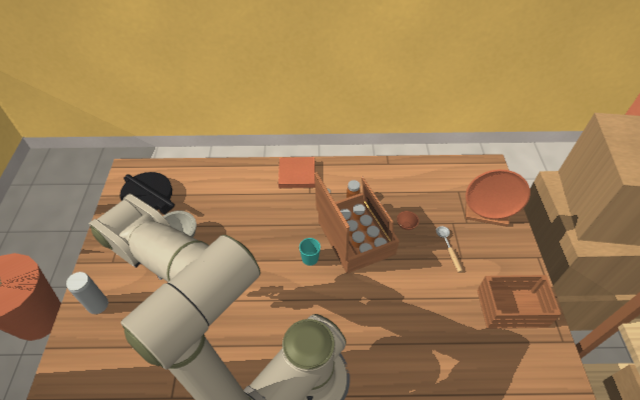

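View pics/wrist0.png

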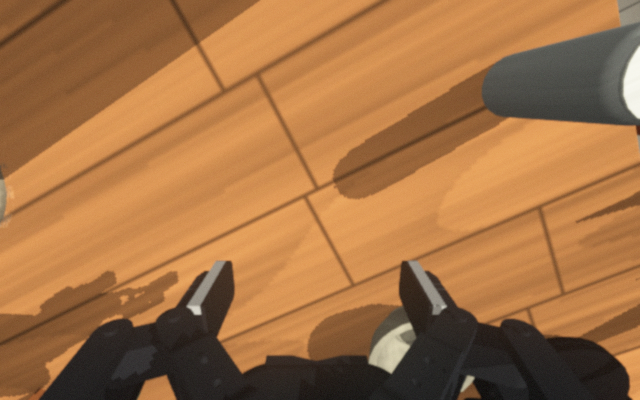

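Run:
```python
import cv2
a=cv2.imread("pics/scene0.png")[105:275,190:350]; cv2.imwrite("pics/sc_z.png",cv2.resize(a,None,fx=3.5,fy=3.5,interpolation=cv2.INTER_CUBIC)); 
a=cv2.imread("pics/side0.png")[160:290,290:430]; cv2.imwrite("pics/si_z.png",cv2.resize(a,None,fx=4.5,fy=4.5,interpolation=cv2.INTER_CUBIC))
```

```text
(no output)
```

View pics/sc_z.png

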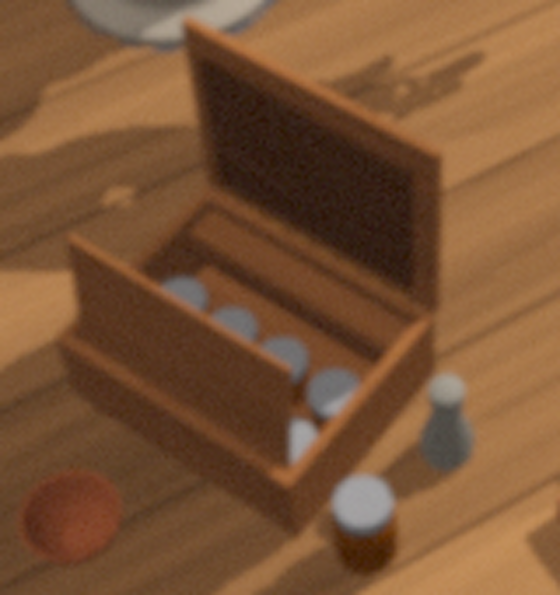

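View pics/si_z.png

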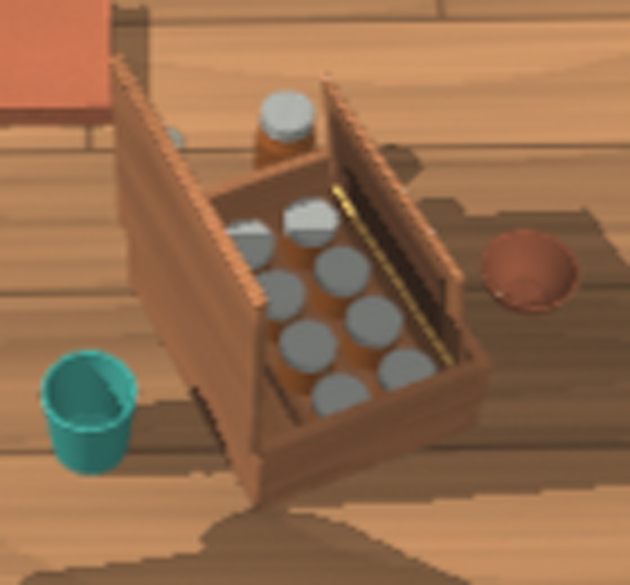

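```bash
cat > h.py <<'E'
import numpy as np
from scipy.optimize import least_squares
E_sc=np.array([[0.53979461,-0.69518601,0.474698,1.2385143],[0.84177323,0.44155365,-0.31056109,-0.42739298],[0.00629309,0.56722727,0.82353726,1.18165225],[0,0,0,1]])
K_sc=np.array([[447.03,0,323.006],[0,447.03,196.255],[0,0,1]])
E_si=np.array([[-9.74106051e-03,7.91979658e-01,-6.10469764e-01,-4.37607092e-01],[-9.99930019e-01,-1.18135767e-02,6.29460147e-04,-1.53844151e-02],[-6.71331175e-03,6.10433174e-01,7.92039312e-01,1.39108832],[0,0,0,1]])
K_si=np.array([[446.454,0,312.908],[0,446.454,212.3],[0,0,1]])
C={"scene":(K_sc,E_sc),"side":(K_si,E_si)}
def proj(cam,P):
    K,E=C[cam]; p=E[:3,:3].T@(np.asarray(P)-E[:3,3]); p=np.array([p[0],-p[1],-p[2]]); q=K@p; return q[:2]/q[2]
def ray_z(cam,uv,z):
    K,E=C[cam]; d=np.linalg.inv(K)@np.array([uv[0],uv[1],1]); d=E[:3,:3]@np.array([d[0],-d[1],-d[2]]); o=E[:3,3]; return o+d*(z-o[2])/d[2]
def b2w(q,p):
    c,s=np.cos(q[2]),np.sin(q[2]); return np.array([q[0]+c*p[0]-s*p[1],q[1]+s*p[0]+c*p[1],p[2]])
def lidp(th,d,t,y=0): return np.array([.1-d*np.cos(th)+t*np.sin(th),y,.09+d*np.sin(th)+t*np.cos(th)])
def flapp(f,d,t,y=0): return np.array([-.082+d*np.cos(f)-t*np.sin(f),y,.066+d*np.sin(f)+t*np.cos(f)])
def pt(q,n):
    k=n[0]
    if k=='b': return b2w(q,n[1])
    if k=='l': return b2w(q,lidp(q[3],*n[1]))
    return b2w(q,flapp(q[4],*n[1]))
def fit(obs,q0):
    f=lambda q:np.concatenate([proj(c,pt(q,n))-uv for c,n,uv in obs])
    return least_squares(f,q0,loss="soft_l1",f_scale=1.0)
E
cat > fit0.py <<'E'
from h import *
sc=lambda U,V:(np.array([U,V])+.5)/3.5-.5+[190,105]
si=lambda U,V:(np.array([U,V])+.5)/4.5-.5+[290,160]
obs=[("scene",('b',(-.1,-.125,0)),sc(296,530)),("scene",('b',(-.1,-.125,.09)),sc(292,478)),("scene",('b',(-.1,.125,.09)),sc(65,343)),
("scene",('b',(.1,-.125,.09)),sc(433,318)),("scene",('b',(.1,-.125,0)),sc(433,368)),
("scene",('l',(.2,.005,-.125)),sc(440,157)),("scene",('l',(.2,.005,.125)),sc(187,22)),
("scene",('f',(.138,.003,.111)),sc(72,238)),("scene",('f',(.138,.003,-.111)),sc(290,370)),
("side",('b',(.1,.125,0)),si(257,508)),("side",('b',(.1,.125,.09)),si(255,458)),("side",('b',(-.1,.125,.09)),si(487,365)),("side",('b',(-.1,.125,0)),si(480,405)),
("side",('l',(.2,.005,.125)),si(262,300)),("side",('l',(.2,.005,-.125)),si(115,62)),
("side",('f',(.138,.003,.111)),si(457,280)),("side",('f',(.138,.003,-.111)),si(327,82))]
r=fit(obs,[.5,-.1,1.9,1.75,1.5]); q=r.x; print(q, np.degrees(q[2:]))
for i,o in enumerate(obs): print(o[0],o[1],r.fun[2*i:2*i+2].round(1))
for n,c,uv,z in [("cup","side",(308.9,250.6),.05),("jar","scene",(296.1,257.1),.04),("pestle","scene",(320.4,226.4),.05),("salt","scene",(209.9,249.7),.02),("salt","side",(405.9,219.4),.02),("spoon","scene",(156.4,263.5),0),("molc","scene",(429.6,118.2),.04),("jar2","side",(351.3,185.8),.06)]: 
    w=ray_z(c,uv,z); s,cc=np.sin(q[2]),np.cos(q[2]); d=w[:2]-q[:2]; print(n,w.round(3),"box",(cc*d[0]+s*d[1]).round(3),(-s*d[0]+cc*d[1]).round(3))
for nm,p in [("lidedge",lidp(q[3],.2,.01)),("flapedge",flapp(q[4],.138,.006)),("hinge",(.1,0,.09)),("fh",(-.082,0,.066))]: print(nm,b2w(q,p).round(3),np.round(p,3))
E
python3 fit0.py
```

```text
[ 0.51322881 -0.17474059  1.96747249  1.59031778  1.42649346] [112.72787002  91.11849662  81.73205464]
scene ('b', (-0.1, -0.125, 0)) [0.9 2. ]
scene ('b', (-0.1, -0.125, 0.09)) [-0.6  2. ]
scene ('b', (-0.1, 0.125, 0.09)) [-2.7 -2.2]
scene ('b', (0.1, -0.125, 0.09)) [ 0.9 -1. ]
scene ('b', (0.1, -0.125, 0)) [1.2 1. ]
scene ('l', (0.2, 0.005, -0.125)) [ 0.1 -0.9]
scene ('l', (0.2, 0.005, 0.125)) [-0.8 -1.5]
scene ('f', (0.138, 0.003, 0.111)) [-0.8 -1.3]
scene ('f', (0.138, 0.003, -0.111)) [ 0.3 -0.4]
side ('b', (0.1, 0.125, 0)) [-0.9  0.7]
side ('b', (0.1, 0.125, 0.09)) [ 0.9 -1.5]
side ('b', (-0.1, 0.125, 0.09)) [ 0.7 -0.4]
side ('b', (-0.1, 0.125, 0)) [-1.3  4.5]
side ('l', (0.2, 0.005, 0.125)) [0.2 0. ]
side ('l', (0.2, 0.005, -0.125)) [ 0.1 -2.5]
side ('f', (0.138, 0.003, 0.111)) [ 1.  -0.4]
side ('f', (0.138, 0.003, -0.111)) [-0.8 -2.1]
cup [ 0.424 -0.001  0.05 ] box 0.195 0.015
jar [ 0.716 -0.174  0.04 ] box -0.078 -0.187
pestle [ 0.673 -0.065  0.05 ] box 0.04 -0.189
salt [ 0.551 -0.369  0.02 ] box -0.194 0.04
salt [ 0.58  -0.372  0.02 ] box -0.207 0.015
spoon [ 0.498 -0.518  0.   ] box -0.31 0.147
molc [0.501 0.502 0.04 ] box 0.629 -0.25
jar2 [ 0.718 -0.169  0.06 ] box -0.074 -0.191
lidedge [ 0.469 -0.07   0.29 ] [0.114 0.    0.29 ]
flapedge [ 0.54  -0.238  0.203] [-0.068  0.     0.203]
hinge [ 0.475 -0.083  0.09 ] [0.1  0.   0.09]
fh [ 0.545 -0.25   0.066] [-0.082  0.     0.066]
```

```bash
cat > ov.py <<'E'
from h import *
import cv2
def overlay(img,cam,q,crop,f,out):
    x0,y0,x1,y1=crop; a=cv2.resize(img[y0:y1,x0:x1],None,fx=f,fy=f,interpolation=cv2.INTER_CUBIC)
    def L(n,m,col):
        p=[tuple(int(v) for v in ((proj(cam,pt(q,k))+.5-[x0,y0])*f-.5)) for k in (n,m)]; cv2.line(a,p[0],p[1],col,1)
    r=[(-.1,-.125),(.1,-.125),(.1,.125),(-.1,.125)]
    for i in range(4):
        for z in (0,.09): L(('b',(*r[i],z)),('b',(*r[(i+1)%4],z)),(0,255,0))
        L(('b',(*r[i],0)),('b',(*r[i],.09)),(0,255,0))
    for k,D,t,Y,col in (('l',.2,.01,.125,(255,0,0)),('f',.138,.006,.111,(255,255,0))):
        c=[(0,-Y),(D,-Y),(D,Y),(0,Y)]
        for i in range(4):
            for tt in (0,t): L((k,(c[i][0],tt,c[i][1])),(k,(c[(i+1)%4][0],tt,c[(i+1)%4][1])),col)
    cv2.imwrite(out,a)
E
python3 - <<'E'
from ov import *
q=[ 0.51322881,-0.17474059,1.96747249,1.59031778,1.42649346]
overlay(cv2.imread("pics/scene0.png"),"scene",q,(190,105,350,275),3.5,"pics/ov1.png")
overlay(cv2.imread("pics/side0.png"),"side",q,(290,160,430,290),4.5,"pics/ov2.png")
E
```

```text
(no output)
```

View pics/ov1.png

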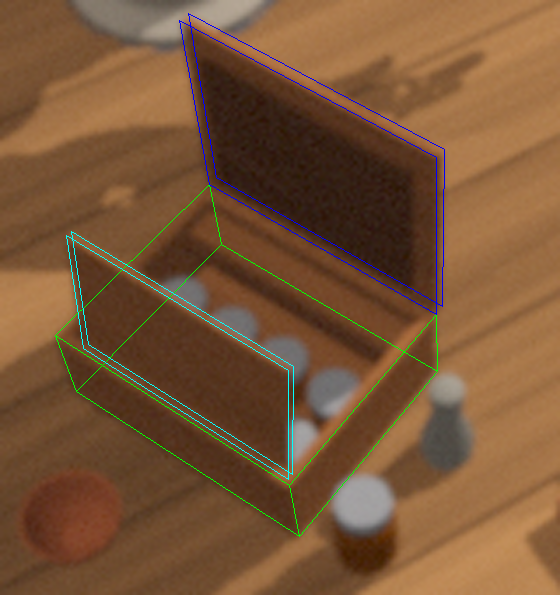

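View pics/ov2.png

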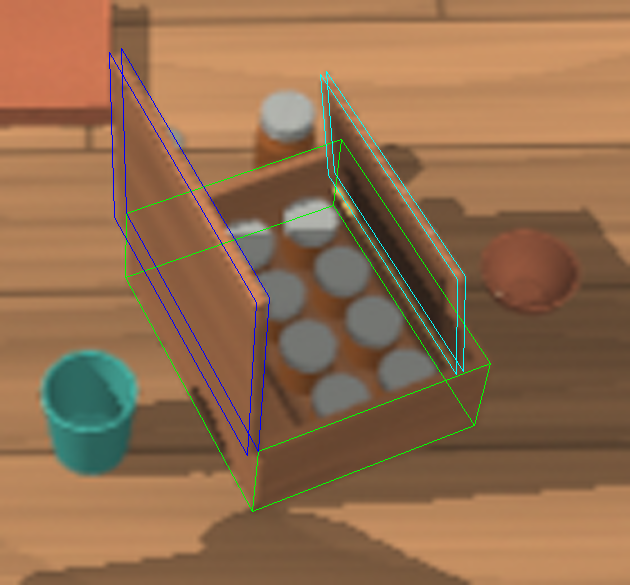

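```bash
cat >> fit0.py <<'E'
print("---")
import h
def f(p):
    q=p[:5]; out=[]
    for c,n,uv in obs:
        K,E=C[c]; v=proj(c,pt(q,n)); cc=K[:2,2]; o=p[5:7] if c=="scene" else p[7:9]
        d=v-cc; k=p[9] if c=="scene" else p[10]
        out.append(cc+d*(1+k*(d@d)/447**2)-uv+o)
    return np.concatenate(out+[p[5:9]/2,p[9:]/.1])
r=least_squares(f,np.r_[q,np.zeros(6)],loss="soft_l1"); print(r.x.round(4)); print(r.fun[:34].reshape(-1,2).round(1).tolist())
E
python3 fit0.py | sed '1,/---/d'
```

```text
[ 0.5123 -0.1733  1.9729  1.5922  1.4342 -0.7203  0.6785  0.3127  0.3553
 -0.2091 -0.0378]
[[1.1, 1.7], [-0.5, 1.9], [-1.4, -1.8], [0.4, -1.0], [0.7, 1.1], [-0.2, -0.9], [-0.3, 0.1], [0.1, -0.3], [0.0, -0.1], [-0.8, 1.3], [1.0, -0.9], [0.6, -0.0], [-1.4, 4.9], [0.2, 0.7], [-0.2, -1.7], [1.2, -0.1], [-0.8, -1.6]]
```

```bash
cat > nav.py <<'E'
from h import *
from scipy.spatial.transform import Rotation as Ro
import json,sys
Q=json.load(open("q.json"))
def Rt(tau):
    bx=np.array([np.cos(Q[2]),np.sin(Q[2]),0]); z=np.array([0,0,1.])
    X=np.cos(tau)*bx+np.sin(tau)*z; Z=np.sin(tau)*bx-np.cos(tau)*z
    return Ro.from_matrix(np.c_[X,np.cross(Z,X),Z])
def cur(o):
    w,x,y,z=o["tcp_rot"]; return o["position"],Ro.from_quat([x,y,z,w])
def w2b(p):
    c,s=np.cos(Q[2]),np.sin(Q[2]); d=np.asarray(p)[:2]-Q[:2]; return np.array([c*d[0]+s*d[1],-s*d[0]+c*d[1],p[2]])
def plan(wps,taud):
    from rig import bot
    o=bot.get_obs(); p,R=cur(o); print("t",o["clock"],"tcp box",w2b(p).round(4),"F",o["ft_force"].round(1),"open",o["opening"])
    Y=Rt(np.radians(taud)); rv=(Y*R.inv()).as_rotvec(); print("rot units",(rv/(np.pi/2)).round(3),"deg",np.degrees(np.linalg.norm(rv)).round(1))
    for w in wps:
        t=b2w(Q,w); d=t-p; print(w,"->",t.round(3),"shift units",(d/.25).round(3),"mm",(np.linalg.norm(d)*1000).round(0)); p=t
E
echo "[0.5130,-0.1742,1.9695,1.6,1.43]">q.json
python3 - <<'E'
from nav import *
plan([(-.15,0,.40),(-.15,0,.19)],25)
E
```

```text
t 2.1 tcp box [0.6988 0.0044 0.2313] F [-0.7  0.3 -0.3] open 0.08550330491184101
rot units [ 0.207  0.193 -0.44 ] deg 47.1
(-0.15, 0, 0.4) -> [ 0.571 -0.312  0.4  ] shift units [ 1.334 -3.122  0.675] mm 865.0
(-0.15, 0, 0.19) -> [ 0.571 -0.312  0.19 ] shift units [ 0.    0.   -0.84] mm 210.0
```

{"api": "move_arm", "payload": {
  "targets": [
    [1, 0, 0, 0.2, 0.04, 0.04, -0.09],
    [1, 0, -0.1, 0.2, 0.04, 0.04, -0.09],
    [1, 0.08, -0.18, 0.15, 0.04, 0.04, -0.09],
    [1, 0.1, -0.22, 0.1, 0.04, 0.04, -0.09],
    [1, 0.1, -0.22, 0.05, 0.04, 0.03, -0.08],
    [1, 0.1, -0.22, 0, 0, 0, 0],
    [1, 0.1, -0.22, 0, 0, 0, 0],
    [1, 0.1, -0.22, 0, 0, 0, 0]
  ],
  "grip_force": 20
}}

```text
clock: 3.1
position: [0.3806, 0.1177, 0.4102]
tcp_rot: [-0.182, 0.544, 0.81, 0.121]
ft_force: [0.9, 1.4, 0.1]
opening: 0.0001
```

Run:
```python
from nav import *
plan([(-.15,0,.40),(-.15,0,.19)],25)
```

```text
t 3.1 tcp box [0.3204 0.0087 0.4102] F [0.9 1.4 0.1] open 5.020097978930039e-05
rot units [-0.002 -0.002  0.007] deg 0.7
(-0.15, 0, 0.4) -> [ 0.571 -0.312  0.4  ] shift units [ 0.762 -1.72  -0.041] mm 471.0
(-0.15, 0, 0.19) -> [ 0.571 -0.312  0.19 ] shift units [ 0.    0.   -0.84] mm 210.0
```

{"api": "move_arm", "payload": {
  "targets": [
    [1, 0.1, -0.22, 0, 0, 0, 0],
    [1, 0.1, -0.22, 0, 0, 0, 0],
    [1, 0.1, -0.22, 0, 0, 0, 0],
    [1, 0.1, -0.22, 0, 0, 0, 0],
    [1, 0.1, -0.22, 0, 0, 0, 0],
    [1, 0.1, -0.22, 0, 0, 0, 0],
    [1, 0.1, -0.22, 0, 0, 0, 0],
    [1, 0.06, -0.18, 0, 0, 0, 0]
  ]
}}

```text
clock: 4.1
position: [0.5554, -0.3011, 0.4021]
tcp_rot: [-0.179, 0.546, 0.809, 0.124]
ft_force: [10.7, -5.2, 12.6]
opening: -0.0001
```

Run:
```python
from nav import *
import cv2
plan([(-.16,0,.40),(-.13,0,.18)],25)
from rig import bot
for c in ["scene","side"]:
    s=bot.snapshot(c)["pixels"][:,:,::-1]; cv2.imwrite(f"pics/{c}1.png",s)
```

```text
t 4.1 tcp box [-0.1334  0.0102  0.4021] F [10.7 -5.2 12.6] open -0.0001251040902367651
rot units [-0.003  0.002  0.011] deg 1.0
(-0.16, 0, 0.4) -> [ 0.575 -0.322  0.4  ] shift units [ 0.079 -0.082 -0.008] mm 29.0
(-0.13, 0, 0.18) -> [ 0.563 -0.294  0.18 ] shift units [-0.047  0.111 -0.88 ] mm 222.0
```

View pics/scene1.png

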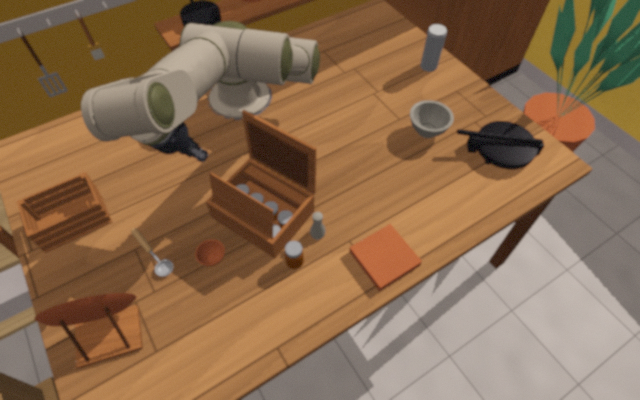

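View pics/side1.png

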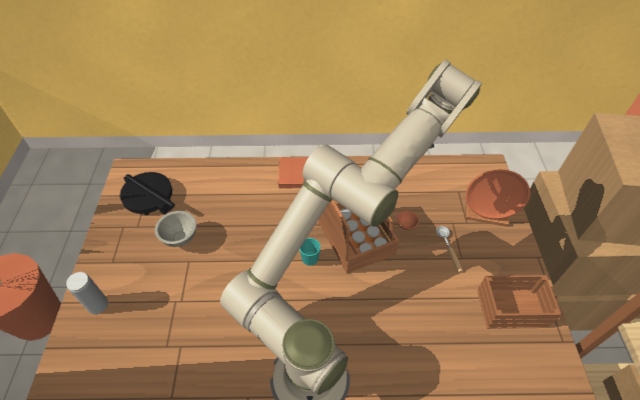

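Run:
```python
from nav import *
from rig import bot
o=bot.get_obs(); p=o["position"]; print(p,o["ft_force"],o["joints"].round(2)); print(proj("scene",p),proj("side",p))
```

```text
[ 0.55527238 -0.30415149  0.39463764] [ 0.36196042 -0.15622151 -1.59255778] [-0.76  0.9   0.2   0.29  2.45 -0.95]
[203.58124614 159.55393977] [404.32883403 154.23989646]
```

{"api": "move_arm", "payload": {
  "targets": [
    [1, 0, 0, -0.12, 0, 0, 0],
    [1, 0, 0, -0.12, 0, 0, 0],
    [1, 0, 0, -0.12, 0, 0, 0],
    [1, 0, 0, -0.12, 0, 0, 0],
    [1, 0, 0, -0.12, 0, 0, 0],
    [1, 0, 0, -0.12, 0, 0, 0],
    [1, 0, 0, -0.12, 0, 0, 0],
    [1, 0, 0, 0, 0, 0, 0]
  ]
}}

```text
clock: 5.2
position: [0.5575, -0.3027, 0.186]
tcp_rot: [-0.176, 0.547, 0.809, 0.123]
ft_force: [-0.4, -0.1, 1.1]
opening: 0.0003
```

Run:
```python
from nav import *
import cv2
plan([(-.13,0,.185),(-.08,0,.18)],25)
from rig import bot
print(bot.get_obs()["joints"].round(2))
for c in ["scene","wrist"]:
    s=bot.snapshot(c)["pixels"][:,:,::-1]; 
    if c=="scene": s=cv2.resize(s[80:280,120:360],None,fx=3,fy=3,interpolation=cv2.INTER_CUBIC)
    cv2.imwrite(f"pics/{c}2.png",s)
```

```text
t 5.2 tcp box [-0.1357  0.0089  0.186 ] F [-0.4 -0.1  1.1] open 0.0002750467860129793
rot units [0.001 0.005 0.012] deg 1.2
(-0.13, 0, 0.185) -> [ 0.563 -0.294  0.185] shift units [ 0.024  0.035 -0.004] mm 11.0
(-0.08, 0, 0.18) -> [ 0.544 -0.248  0.18 ] shift units [-0.078  0.184 -0.02 ] mm 50.0
[-0.76  0.81  0.87  0.19  1.84 -1.12]
```

View pics/scene2.png

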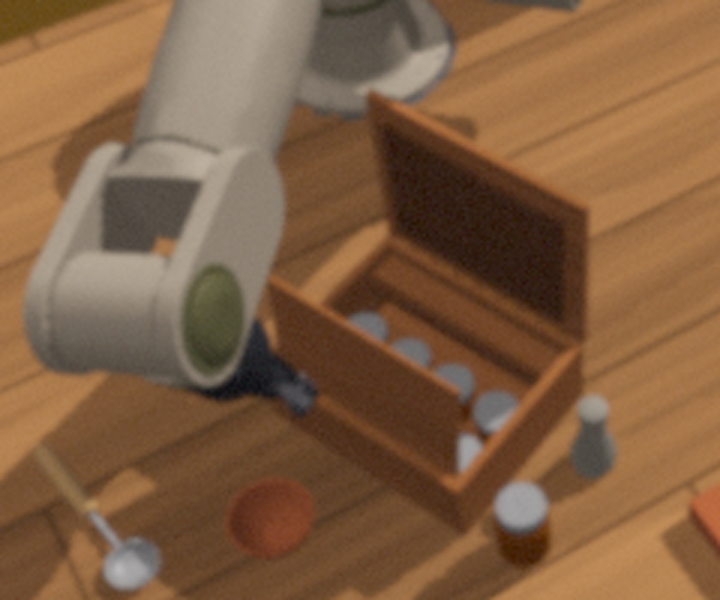

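View pics/wrist2.png

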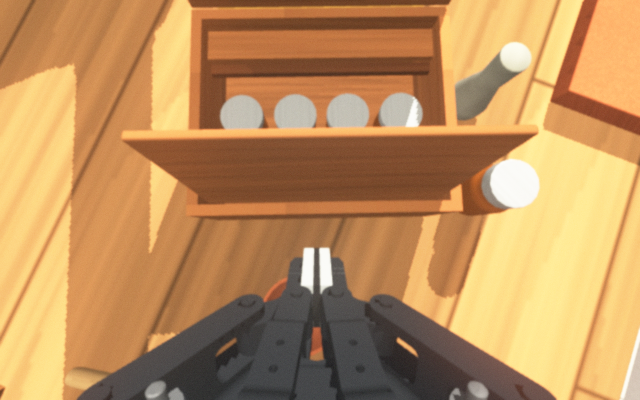

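Run:
```python
from nav import *
t=np.radians(25); off=.011*np.array([np.cos(t),np.sin(t)])
p=None
for f in [1.43,1.3,1.15,1.0,.85,.7,.55,.44,.3,.2,.1,.05,0,-.05]:
    d=.12-.025*(1.43-f)/1.43
    P=flapp(f,d,.006)[[0,2]]
    T=P-off if f>.436 else P+off
    T=np.array([T[0],0.0,T[1]]); w=b2w(Q,T)
    print(f,T.round(3),"step",((w-p)/.25).round(3) if p is not None else ''); p=w
```

```text
1.43 [-0.081  0.     0.181] step 
1.3 [-0.066  0.     0.176] step [-0.023  0.055 -0.018]
1.15 [-0.05   0.     0.169] step [-0.025  0.058 -0.03 ]
1.0 [-0.036  0.     0.159] step [-0.022  0.052 -0.038]
0.85 [-0.024  0.     0.148] step [-0.019  0.045 -0.046]
0.7 [-0.014  0.     0.135] step [-0.016  0.037 -0.051]
0.55 [-0.006  0.     0.121] step [-0.012  0.029 -0.056]
0.44 [-0.002  0.     0.111] step [-0.007  0.016 -0.043]
0.3 [0.022 0.    0.106] step [-0.037  0.087 -0.018]
0.2 [0.023 0.    0.096] step [-0.002  0.005 -0.04 ]
0.1 [0.024 0.    0.086] step [-0.001  0.001 -0.039]
0.05 [0.023 0.    0.081] step [ 0.    -0.001 -0.019]
0 [0.023 0.    0.077] step [ 0.001 -0.002 -0.019]
-0.05 [0.022 0.    0.072] step [ 0.001 -0.003 -0.019]
```

{"api": "move_arm", "payload": {
  "targets": [
    [1, -0.01, 0.06, 0, 0, 0, 0],
    [1, -0.01, 0.06, -0.01, 0, 0, 0],
    [1, -0.015, 0.05, -0.01, 0, 0, 0],
    [1, -0.02, 0.05, -0.01, 0, 0, 0],
    [1, -0.023, 0.055, -0.015, 0, 0, 0],
    [1, -0.025, 0.058, -0.03, 0, 0, 0],
    [1, -0.022, 0.05, -0.038, 0, 0, 0],
    [1, 0, 0, 0, 0, 0, 0]
  ]
}}

```text
clock: 6.3
position: [0.5313, -0.2086, 0.1769]
tcp_rot: [-0.158, 0.547, 0.813, 0.121]
ft_force: [-0.7, 0.1, -0.1]
opening: -0.0
```

Run:
```python
from nav import *
import cv2
plan([(-.036,0,.159),(-.014,0,.135)],25)
from rig import bot
for c in ["scene","wrist"]:
    s=bot.snapshot(c)["pixels"][:,:,::-1]; 
    if c=="scene": s=cv2.resize(s[80:280,120:360],None,fx=3,fy=3,interpolation=cv2.INTER_CUBIC)
    cv2.imwrite(f"pics/{c}3.png",s)
```

```text
t 6.3 tcp box [-0.0388 -0.0035  0.1769] F [-0.7  0.1 -0.1] open -1.8810719378602092e-06
rot units [0.016 0.023 0.012] deg 2.7
(-0.036, 0, 0.159) -> [ 0.527 -0.207  0.159] shift units [-0.017  0.005 -0.072] mm 18.0
(-0.014, 0, 0.135) -> [ 0.518 -0.187  0.135] shift units [-0.034  0.081 -0.096] mm 33.0
```

View pics/scene3.png

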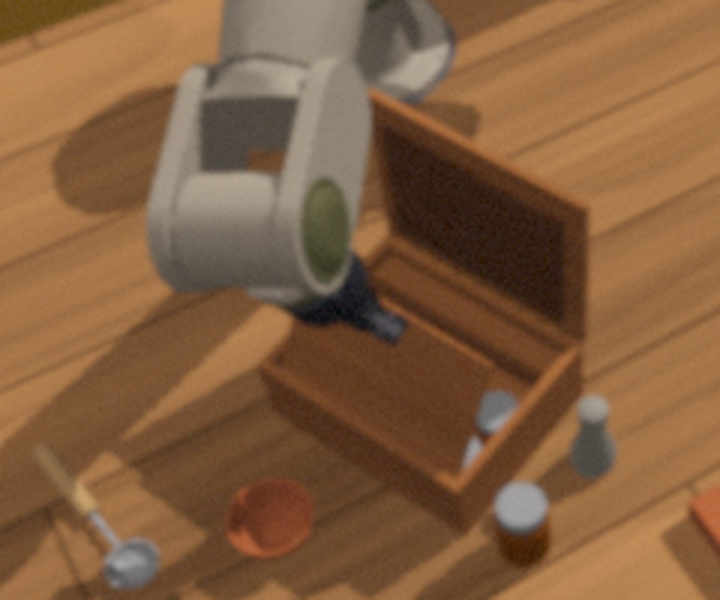

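View pics/wrist3.png

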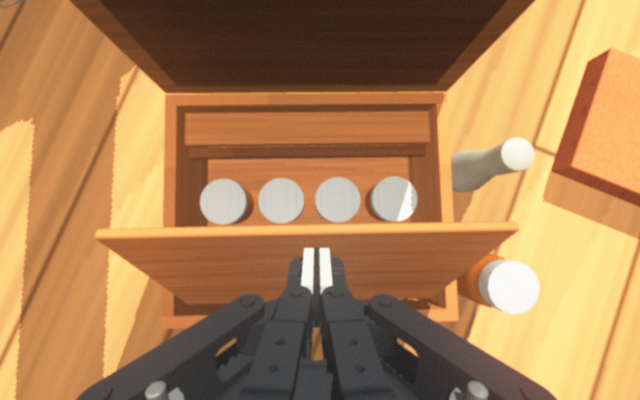

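{"api": "move_arm", "payload": {
  "targets": [
    [1, -0.01, 0.02, -0.05, 0, 0, 0],
    [1, -0.014, 0.025, -0.055, 0, 0, 0],
    [1, -0.014, 0.025, -0.055, 0, 0, 0],
    [1, -0.012, 0.025, -0.055, 0, 0, 0],
    [1, -0.01, 0.02, -0.055, 0, 0, 0],
    [1, -0.005, 0.015, -0.05, 0, 0, 0],
    [1, 0, 0, -0.04, 0, 0, 0],
    [1, 0, 0, 0, 0, 0, 0]
  ]
}}

```text
clock: 7.4
position: [0.5152, -0.1772, 0.0822]
tcp_rot: [-0.156, 0.548, 0.813, 0.121]
ft_force: [0.4, -0.4, 0.2]
opening: 0.0
```

Run:
```python
from nav import *
import cv2
plan([(.02,0,.077)],25)
from rig import bot
for c in ["scene","wrist"]:
    s=bot.snapshot(c)["pixels"][:,:,::-1]; 
    if c=="scene": s=cv2.resize(s[80:280,120:360],None,fx=3,fy=3,interpolation=cv2.INTER_CUBIC)
    cv2.imwrite(f"pics/{c}4.png",s)
```

```text
t 7.4 tcp box [-0.0036 -0.0009  0.0822] F [ 0.4 -0.4  0.2] open 2.1748842323432723e-05
rot units [0.017 0.024 0.013] deg 2.9
(0.02, 0, 0.077) -> [ 0.505 -0.156  0.077] shift units [-0.04   0.086 -0.021] mm 24.0
```

View pics/wrist4.png

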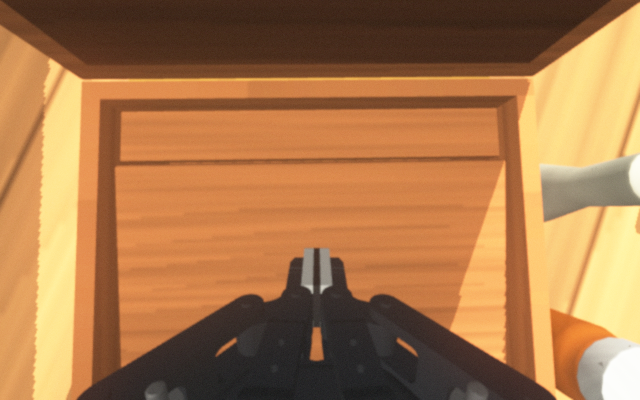

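{"api": "move_arm", "payload": {
  "targets": [
    [1, -0.008, 0.02, -0.01, 0, 0, 0],
    [1, -0.008, 0.02, -0.01, 0, 0, 0],
    [1, 0, 0, -0.012, 0, 0, 0],
    [1, 0, 0, -0.012, 0, 0, 0],
    [1, 0, 0, -0.012, 0, 0, 0],
    [1, 0, 0, -0.012, 0, 0, 0],
    [1, 0, 0, -0.012, 0, 0, 0],
    [1, 0, 0, -0.012, 0, 0, 0]
  ]
}}

```text
clock: 8.5
position: [0.512, -0.1672, 0.0742]
tcp_rot: [-0.155, 0.546, 0.814, 0.123]
ft_force: [-7.7, 1.8, 26.8]
opening: -0.0001
```

{"api": "move_arm", "payload": {
  "targets": [
    [1, 0, 0, 0.05, 0, 0, 0],
    [1, 0, 0, 0.15, 0, 0, 0],
    [1, 0, 0, 0.2, 0, 0, 0],
    [1, 0, 0, 0.2, 0, 0, 0],
    [1, 0, 0, 0.2, 0, 0, 0],
    [1, 0, 0, 0.2, 0, 0, 0],
    [1, 0, 0, 0.2, 0, 0, 0],
    [1, 0, 0, 0.15, 0, 0, 0]
  ]
}}

```text
clock: 9.5
position: [0.5096, -0.1659, 0.4213]
tcp_rot: [-0.156, 0.547, 0.813, 0.123]
ft_force: [0.3, 0.1, 0.4]
opening: -0.0001
```

Run:
```python
from nav import *
import cv2
plan([(.19,0,.40),(.17,0,.26)],0)
from rig import bot
for c in ["scene","wrist"]:
    s=bot.snapshot(c)["pixels"][:,:,::-1]; 
    if c=="scene": s=cv2.resize(s[80:280,120:360],None,fx=3,fy=3,interpolation=cv2.INTER_CUBIC)
    cv2.imwrite(f"pics/{c}5.png",s)
print(bot.get_obs()["joints"].round(2))
```

```text
t 9.5 tcp box [ 9.000e-03 -1.000e-04  4.213e-01] F [0.3 0.1 0.4] open -8.070548392347652e-05
rot units [-0.242 -0.08   0.007] deg 22.9
(0.19, 0, 0.4) -> [0.439 0.001 0.4  ] shift units [-0.282  0.667 -0.085] mm 182.0
(0.17, 0, 0.26) -> [ 0.447 -0.018  0.26 ] shift units [ 0.031 -0.074 -0.56 ] mm 141.0
[-0.64  0.46  0.86  0.27  2.14 -0.92]
```

View pics/scene5.png

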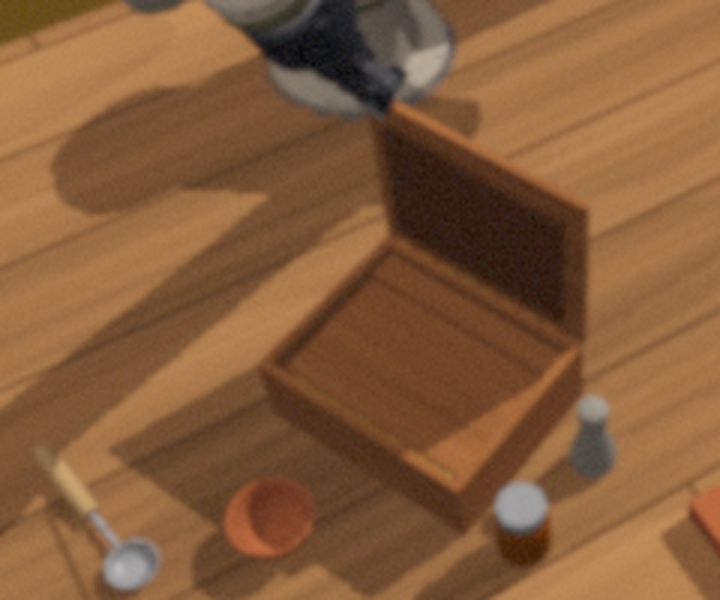

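View pics/wrist5.png

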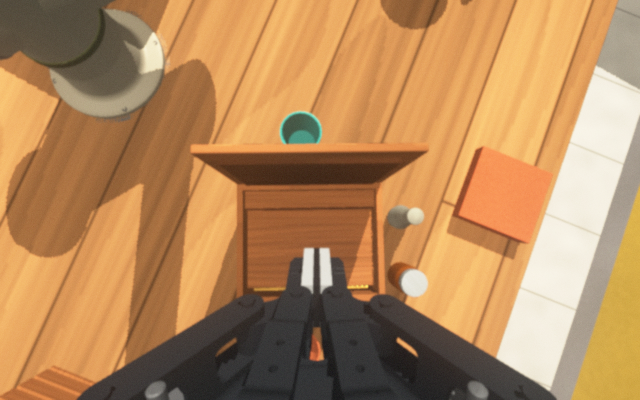

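{"api": "move_arm", "payload": {
  "targets": [
    [1, -0.04, 0.1, 0, -0.06, -0.02, 0],
    [1, -0.045, 0.11, 0, -0.06, -0.02, 0],
    [1, -0.045, 0.11, 0, -0.06, -0.02, 0],
    [1, -0.045, 0.11, 0, -0.06, -0.02, 0],
    [1, -0.045, 0.11, 0, 0, 0, 0],
    [1, -0.045, 0.11, 0, 0, 0, 0],
    [1, 0, 0, 0, 0, 0, 0],
    [1, 0, 0, 0, 0, 0, 0]
  ]
}}

```text
clock: 10.6
position: [0.4406, -0.0003, 0.4156]
tcp_rot: [0.004, 0.557, 0.831, -0.002]
ft_force: [-0.2, -1.0, 0.0]
opening: -0.0003
```

Run:
```python
from nav import *
import cv2
plan([(.16,0,.26)],0)
from rig import bot
for c in ["scene","wrist"]:
    s=bot.snapshot(c)["pixels"][:,:,::-1]; 
    if c=="scene": s=cv2.resize(s[80:280,120:360],None,fx=3,fy=3,interpolation=cv2.INTER_CUBIC)
    cv2.imwrite(f"pics/{c}6.png",s)
print(bot.get_obs()["joints"].round(2))
```

```text
t 10.6 tcp box [ 0.1884 -0.0008  0.4156] F [-0.2 -1.   0. ] open -0.00033011917080255935
rot units [0.006 0.003 0.006] deg 0.8
(0.16, 0, 0.26) -> [ 0.451 -0.027  0.26 ] shift units [ 0.041 -0.106 -0.623] mm 158.0
[-0.26  0.06  1.34 -0.01  1.74 -0.65]
```

View pics/wrist6.png

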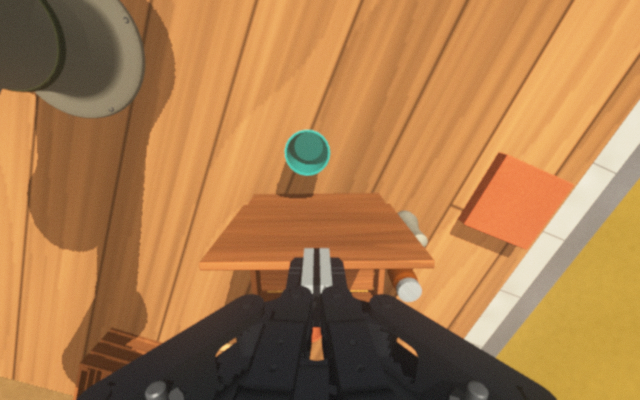

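Run:
```python
from nav import *
M=np.array([[0,.946192,.323606,.0848],[1,0,-.0009,-.0008],[-.0008,.323606,-.946192,-.143226]])
K=(291.166,316.226,203.067)
tool=np.array([0.188,0,.4156])
# tool x= +bx, z down
for x in [.09,.1,.11,.12,.13]:
    p=np.array([x-.1884,0,.4156-.29]) ; p=np.array([p[0],0,p[2]])
    c=M[:,:3].T@(p-M[:,3]); print(x, K[1]+K[0]*c[0]/-c[2], K[2]+K[0]*-c[1]/-c[2])
```

```text
0.09 316.7690141534252 283.2266965440195
0.1 316.77467513322875 275.1870538736879
0.11 316.7804553891208 266.97801700595005
0.12 316.7863587309345 258.5941752700747
0.13 316.79238913250396 250.02988508369424
```

{"api": "move_arm", "payload": {
  "targets": [
    [1, 0, 0, -0.1, 0, 0, 0],
    [1, 0, 0, -0.12, 0, 0, 0],
    [1, 0.01, -0.02, -0.12, 0, 0, 0],
    [1, 0.01, -0.02, -0.12, 0, 0, 0],
    [1, 0.01, -0.02, -0.12, 0, 0, 0],
    [1, 0, 0, -0.06, 0, 0, 0],
    [1, 0, 0, 0, 0, 0, 0],
    [1, 0, 0, 0, 0, 0, 0]
  ]
}}

```text
clock: 11.7
position: [0.4498, -0.0214, 0.2491]
tcp_rot: [0.003, 0.56, 0.828, -0.003]
ft_force: [0.8, -0.4, -0.1]
opening: -0.0003
```

Run:
```python
from nav import *
import cv2
plan([(.13,0,.255)],0)
from rig import bot
s=bot.snapshot("side")["pixels"][:,:,::-1]; cv2.imwrite("pics/side7.png",s)
s=bot.snapshot("wrist")["pixels"][:,:,::-1]; cv2.imwrite("pics/wrist7.png",s)
p=None
for f in np.arange(1.6,-.05,-.1):
    P=lidp(f,.17-.03*(1.6-f)/1.6,.01); T=P+[.011,0,0]; w=b2w(Q,T); print(round(f,2),T.round(3),((w-p)/.25).round(3) if p is not None else ''); p=w
```

```text
t 11.7 tcp box [ 0.1654 -0.0011  0.2491] F [ 0.8 -0.4 -0.1] open -0.0003112988887175469
rot units [0.005 0.002 0.011] deg 1.1
(0.13, 0, 0.255) -> [ 0.463 -0.054  0.255] shift units [ 0.051 -0.132  0.024] mm 36.0
1.6 [0.126 0.    0.26 ] 
1.5 [0.109 0.    0.258] [ 0.026 -0.062 -0.005]
1.4 [0.093 0.    0.256] [ 0.026 -0.061 -0.012]
1.3 [0.077 0.    0.251] [ 0.025 -0.059 -0.018]
1.2 [0.061 0.    0.245] [ 0.024 -0.056 -0.024]
1.1 [0.047 0.    0.238] [ 0.022 -0.053 -0.03 ]
1.0 [0.034 0.    0.229] [ 0.021 -0.049 -0.035]
0.9 [0.021 0.    0.219] [ 0.019 -0.045 -0.04 ]
0.8 [0.01  0.    0.208] [ 0.017 -0.041 -0.044]
0.7 [0.    0.    0.196] [ 0.015 -0.036 -0.047]
0.6 [-0.008  0.     0.184] [ 0.013 -0.031 -0.051]
0.5 [-0.015  0.     0.17 ] [ 0.011 -0.026 -0.053]
0.4 [-0.021  0.     0.157] [ 0.009 -0.021 -0.055]
0.3 [-0.025  0.     0.143] [ 0.007 -0.015 -0.056]
0.2 [-0.028  0.     0.128] [ 0.004 -0.01  -0.057]
0.1 [-0.029  0.     0.114] [ 0.002 -0.005 -0.057]
-0.0 [-0.029  0.     0.1  ] [-0.     0.001 -0.056]
```

View pics/wrist7.png

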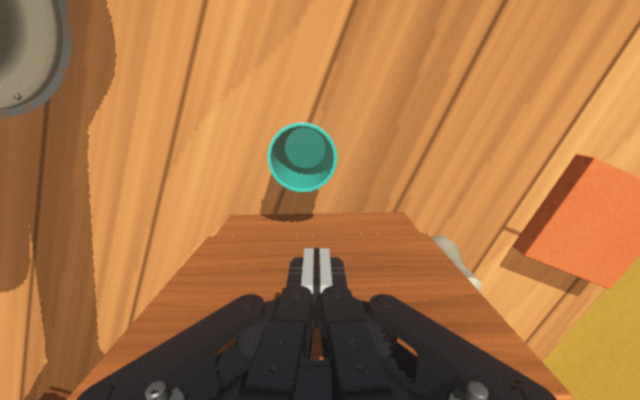

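View pics/side7.png

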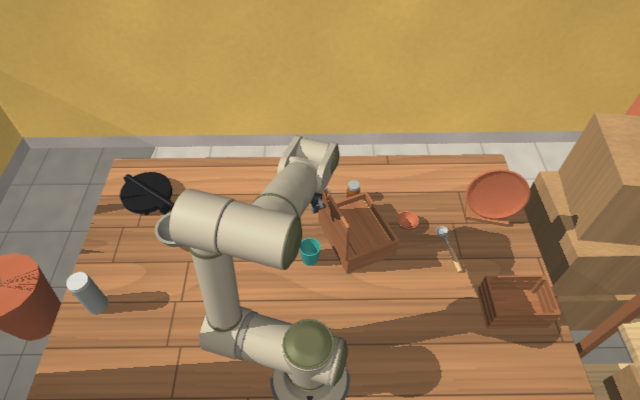

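{"api": "move_arm", "payload": {
  "targets": [
    [1, 0.015, -0.04, 0, 0, 0, 0],
    [1, 0.02, -0.05, 0, 0, 0, 0],
    [1, 0.02, -0.05, 0, 0, 0, 0],
    [1, 0.02, -0.05, 0, 0, 0, 0],
    [1, 0.025, -0.06, -0.005, 0, 0, 0],
    [1, 0.025, -0.06, -0.015, 0, 0, 0],
    [1, 0.025, -0.06, -0.02, 0, 0, 0],
    [1, 0, 0, 0, 0, 0, 0]
  ]
}}

```text
clock: 12.8
position: [0.4904, -0.1213, 0.2392]
tcp_rot: [0.004, 0.561, 0.828, -0.002]
ft_force: [-0.3, 0.2, 0.1]
opening: 0.0
```

Run:
```python
from nav import *
import cv2
plan([(.077,0,.245),(.034,0,.22)],0)
from rig import bot
s=bot.snapshot("side")["pixels"][:,:,::-1]; cv2.imwrite("pics/side8.png",cv2.resize(s[140:300,260:440],None,fx=3.5,fy=3.5))
s=bot.snapshot("wrist")["pixels"][:,:,::-1]; cv2.imwrite("pics/wrist8.png",s)
```

```text
t 12.8 tcp box [0.0575 0.0003 0.2392] F [-0.3  0.2  0.1] open 4.2099099527974185e-05
rot units [0.006 0.003 0.012] deg 1.2
(0.077, 0, 0.245) -> [ 0.483 -0.103  0.245] shift units [-0.029  0.072  0.023] mm 20.0
(0.034, 0, 0.22) -> [ 0.5   -0.143  0.22 ] shift units [ 0.067 -0.159 -0.1  ] mm 50.0
```

View pics/side8.png

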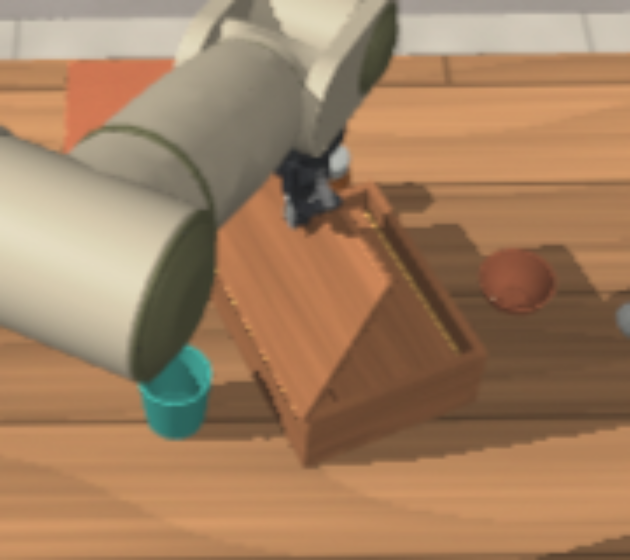

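{"api": "move_arm", "payload": {
  "targets": [
    [1, 0.018, -0.045, -0.035, 0, 0, 0],
    [1, 0.02, -0.048, -0.038, 0, 0, 0],
    [1, 0.019, -0.044, -0.042, 0, 0, 0],
    [1, 0.016, -0.04, -0.045, 0, 0, 0],
    [1, 0.014, -0.034, -0.05, 0, 0, 0],
    [1, 0.012, -0.028, -0.052, 0, 0, 0],
    [1, 0.01, -0.024, -0.055, 0, 0, 0],
    [1, 0, 0, 0, 0, 0, 0]
  ]
}}

```text
clock: 13.9
position: [0.5188, -0.1903, 0.154]
tcp_rot: [0.004, 0.56, 0.829, -0.002]
ft_force: [0.3, -0.7, -0.9]
opening: -0.0001
```

Run:
```python
from nav import *
import cv2
plan([(-.02,0,.157),(-.03,0,.10)],0)
from rig import bot
s=bot.snapshot("side")["pixels"][:,:,::-1]; cv2.imwrite("pics/side9.png",cv2.resize(s[140:300,260:440],None,fx=3.5,fy=3.5))
```

```text
t 13.9 tcp box [-0.0171  0.0009  0.154 ] F [ 0.3 -0.7 -0.9] open -5.918783310589972e-05
rot units [0.005 0.003 0.01 ] deg 1.1
(-0.02, 0, 0.157) -> [ 0.521 -0.193  0.157] shift units [ 0.008 -0.009  0.012] mm 4.0
(-0.03, 0, 0.1) -> [ 0.525 -0.202  0.1  ] shift units [ 0.016 -0.037 -0.228] mm 58.0
```

View pics/side9.png

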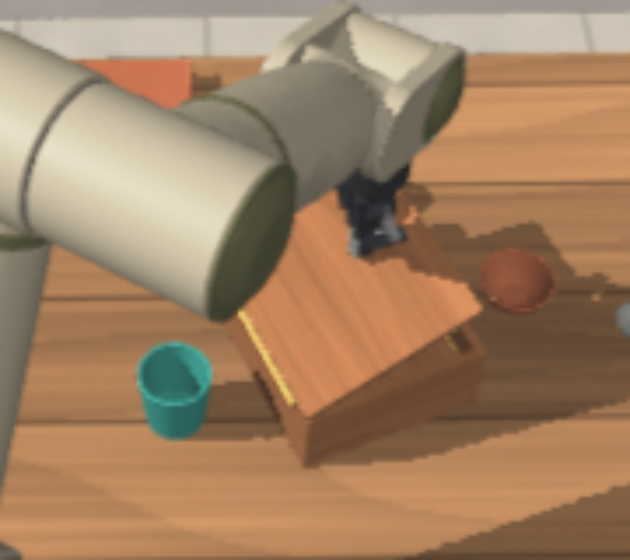

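Lid is at about 0.4 rad; continue down.

{"api": "move_arm", "payload": {
  "targets": [
    [1, 0.004, -0.01, -0.045, 0, 0, 0],
    [1, 0.004, -0.01, -0.045, 0, 0, 0],
    [1, 0.004, -0.01, -0.045, 0, 0, 0],
    [1, 0, 0, -0.035, 0, 0, 0],
    [1, 0, 0, -0.02, 0, 0, 0],
    [1, 0, 0, -0.012, 0, 0, 0],
    [1, 0, 0, -0.012, 0, 0, 0],
    [1, 0, 0, -0.012, 0, 0, 0]
  ]
}}

```text
clock: 14.95
position: [0.5229, -0.1981, 0.0997]
tcp_rot: [0.007, 0.559, 0.829, -0.003]
ft_force: [-15.1, 6.2, 37.8]
opening: -0.0001
```

{"api": "move_arm", "payload": {
  "targets": [
    [1, 0, 0, 0.03, 0, 0, 0],
    [1, 0, 0, 0.1, 0, 0, 0],
    [1, 0, 0, 0.15, 0, 0, 0],
    [1, 0, 0, 0.15, 0, 0, 0],
    [1, 0, 0, 0.15, 0, 0, 0],
    [1, 0, 0, 0.15, 0, 0, 0],
    [1, 0, 0, 0.1, 0, 0, 0],
    [1, 0, 0, 0, 0, 0, 0]
  ]
}}

```text
clock: 15.95
position: [0.5218, -0.1965, 0.3147]
tcp_rot: [0.007, 0.559, 0.829, -0.002]
ft_force: [0.4, -0.3, -0.5]
opening: -0.0
```

Run:
```python
from ov import *
from nav import *
plan([],0)
from rig import bot
q=[*Q[:3],0.0,0.0]
s={c:bot.snapshot(c)["pixels"][:,:,::-1].copy() for c in ["scene","side","wrist"]}
cv2.imwrite("pics/wrist10.png",s["wrist"])
overlay(s["scene"],"scene",q,(190,105,350,275),3.5,"pics/ov3.png")
cv2.imwrite("pics/sc10.png",cv2.resize(s["scene"][105:275,190:350],None,fx=3.5,fy=3.5))
cv2.imwrite("pics/si10.png",cv2.resize(s["side"][160:290,290:430],None,fx=4.5,fy=4.5))
```

```text
t 15.95 tcp box [-0.024   0.0006  0.3147] F [ 0.4 -0.3 -0.5] open -5.931954152852582e-06
rot units [0.007 0.006 0.009] deg 1.1
```

View pics/sc10.png

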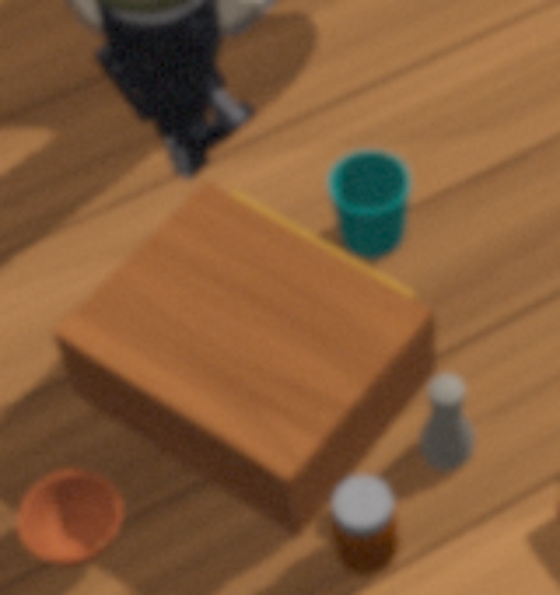

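View pics/ov3.png

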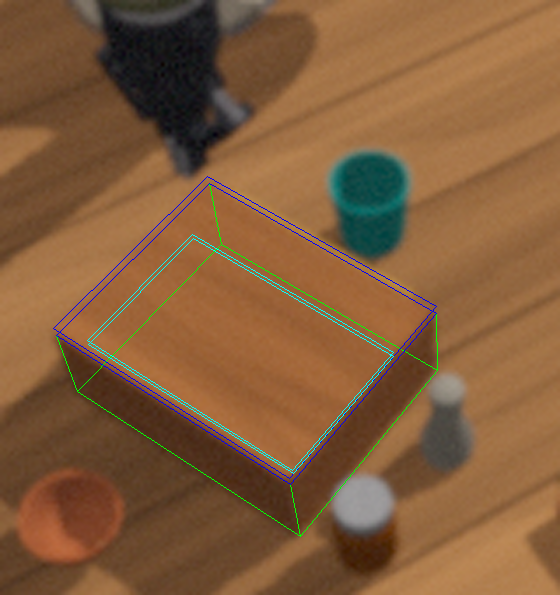

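View pics/wrist10.png

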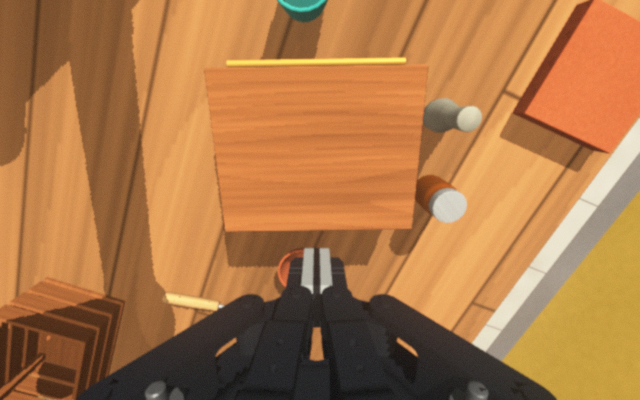

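View pics/si10.png

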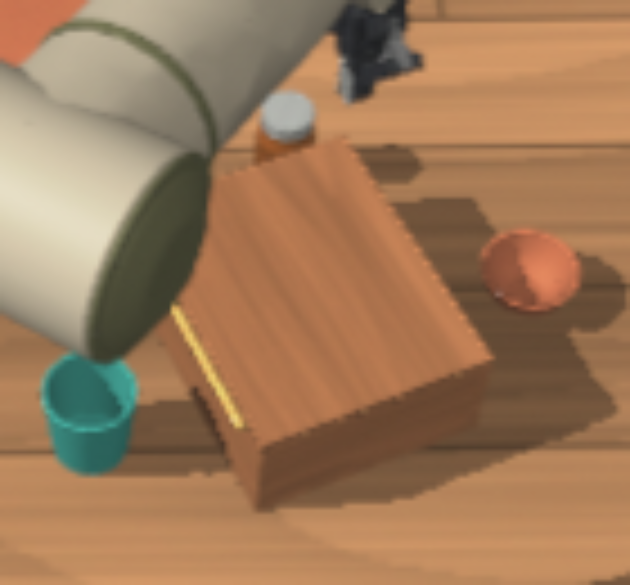

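```bash
python3 -c "
from rig import bot
print(bot.close_job())"
```

```text
the job is handed in; nothing more can be done
None
```

The box is shut: I pushed the flap down first, then the lid, with closed fingertips only, and handed the job in at about 16 s.

- **Flap:** I pushed it over from outside the box and pressed it down to about 27 N. The pictures afterwards showed it flat against the ledge.
- **Lid:** I pushed it over from behind and pressed it to about 38 N. The fingertip stopped at 99.7 mm, against the 100 mm expected for a shut lid.
- **Last pictures:** The lid looks flush, and the box corners are at the pixels where they started. The cup, jar, salt bowl and pestle are where they were. The mortar bowl was out of view and the spoon only partly in view, but the arm passed well clear of both. The gripper was 0.21 m above the box, touching nothing.
- **Disagreements:** My pose fit was a few pixels off the pictures (mostly under 2.5, one corner 4.5), and its lid angle (1.59 rad) came out just under the stated 1.6 minimum. The two camera fixes on the salt bowl differed by about 30 mm. I allowed wide clearances, so neither affected the work.

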